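# Put the scale's check weights back in their cases

## Robot

A 7-joint arm with a two-finger parallel gripper is mounted at the origin on a cart in front of the work surface, level with it; the furniture and walls round the work are solid. World frame = base frame: x ahead of the robot, y to its left, z up, the work surface at z = 0. Lengths are in mm, angles in rad, forces in N, time in s.
With the tool pointing down it reaches from about 425 to 875 mm from the base axis. Payload 9.9 kg.
Tool frame: the origin (TCP) lies midway between the tips of the shut fingers; the grasp point (between the pads) lies 19 mm behind it; z points along the fingers, y is the direction in which the jaws open and shut (so a half turn about z gives the same grasp; the last joint's range is limited). The gripper opens to 85 mm and grips with 20 to 120 N. Pads are 22 mm wide; open, the fingers measure 114 mm over their backs; the gripper's body (76 mm by 85 mm) begins 54 mm behind the grasp point. The pads swing forward as they close: fully open they stand 13 mm farther back than shut.
Start: joints at [-1.41, 0.576, 0.025, 1.437, -0.015, 1.129, -0.057], TCP at [163.587, 654.88, 231.289] pointing down, gripper open.
Joint ranges: [-2.76, 2.76], [-0.34, 2.15], [-1.52, 1.57], [0.19, 2.46], [-1.09, 4.23], [0.17, 1.99], [-2.82, 2.82]. Speed limits (rad/s): [2.22, 2.22, 3.01, 3.01, 3.14, 3.14, 3.14].

## Interface

Orientations are given as a unit quaternion [x, y, z, w].
In Python, from station import arm gives the robot as it stands. The module is installed in compiled form; this text tells all that it offers.
- The arm moves only by the tool jog_arm, never from a script. Its argument "moves" is a list that holds one entry, the list of rows, each a list of 7 numbers: the shift along the tool's x, y, z in cm, then the turn, a rotation vector about the tool's x, y, z in degrees, then the opening, from 0 (shut) to 1 (fully open). A call has 1 to 12 rows; each row shifts and turns the pose as measured when the row begins, along the tool's axes as they then stand; what a row does not reach is not made up. A row lasts 1/10 s, in which the tool goes at most 50 mm and 8.59 degrees, less where a joint would pass 70% of its speed; a pose out of reach is approached as far as the arm can. A call is refused whole if a number of a shift passes 5 or a number of a turn 8.59, either way. A call with a gripper value outside its range is refused whole. The fingers move at their own pace and stop on an object; the grip force is fixed at half the most. Time passes only in rows, so rows that do not move let the fingers close. It gives the time, the measured TCP pose, the force and the opening at its end, in the units of the state.
- arm.get_obs(): the state, without advancing time (a new reading comes with each control period).
- arm.capture(name): name is "scene" or "top" or "wrist"; returns a dict with "color" (420x560x3 uint8, blue, green, red), "depth" (420x560 float32, mm along the optical axis (not along the pixel's ray), 0 where there is no reading), "mtx" (3x3 intrinsics, pixels), "cam_to_world" (4x4, takes a point from camera to world coordinates). Camera axes: x right, y down, z forward; pixel columns grow to the right and rows downward; lengths in mm; the calibration is good to about 2 mm. A picture is of the moment at which its call begins.
- arm.close_job(): hands the job in, once; it reports no verdict.
Trained networks look in a picture, given as the dict that the camera call returned (one of the last four; its "shot" number tells which), for a name from the list of things; names that differ only in an ending like _2 or _b are one class to them, and where a whole thing is asked for, a point or a joint stands for the part that bears it (a point fixed in the world has none). Each returns a list of dicts, best first, with "p" (0 to 1); they miss things now and then, are a little off and sometimes report something else, mostly with a low value. They report only what shows in the picture. A call takes as long as a camera call. They do not tell look-alikes from the thing itself.
- arm.outline_of(picture, thing): "region" (420x560 bool, what is visible of it) and "uv" ([column, row] in pixels, amid what is visible of it).
The state is a dict: "time": time; "joints": joint angles; "joint_velocities": joint speeds; "tau": joint torques, N m; "eef_pos": TCP position; "orientation": TCP orientation; "contact_force": force on the tool from outside, world axes, zero at the start; "torque": the same for the moment, N m; "gripper_width": finger opening in mm.
Only numpy, scipy, OpenCV 4.12 (cv2) and the standard library are available. Lean on these libraries where they do the work, as an engineer would, in place of code of your own. Each camera call takes 0.05 s, during which the arm holds its last target. There are 200 camera calls.

## Task

The scale check is finished: unload the four brass check weights from the scale's pan, starting with the smallest on top, and seat each one flat in its own round wooden case, the one whose recess is made for its size. Keep the weights clean by never setting one down on the bench itself, do not press hard on the pan, and do not knock the brown bottle over or out of its place. The pan must be left empty.

Things in the scene. Friction and masses are not known exactly. Their poses are not given: they have to be found in the camera images.
- weight_500: 500 g check weight: plain solid brass disc, 64 mm diameter, 20 mm thick, mass 0.500 kg; largest and thickest, at the bottom of the stack. Origin at the centre of its flat underside, z up. No yaw: it is round.
- weight_200: 200 g check weight: plain solid brass disc, 50 mm diameter, 13 mm thick, mass 0.200 kg; second largest, second from the bottom. Origin at the centre of its flat underside, z up. No yaw: it is round.
- weight_100: 100 g check weight: plain solid brass disc, 37 mm diameter, 12 mm thick, mass 0.100 kg; third, second from the top. Origin at the centre of its flat underside, z up. No yaw: it is round.
- weight_50: 50 g check weight: plain solid brass disc, 24 mm diameter, 14 mm thick, mass 0.050 kg; smallest, on top of the stack. Origin at the centre of its flat underside, z up. No yaw: it is round.
- case_500: case of the 500 g weight, the largest of four: low round dark wooden dish, loose on the bench (0.15 kg), 86 mm outside diameter, 14 mm high. Its round flat-floored recess, 74 mm in diameter and 7 mm deep, takes the 64 mm disc with play. Origin at the centre of its underside; the recess floor is 7 mm above that.
- case_200: case of the 200 g weight, the second largest of four: low round dark wooden dish, loose on the bench (0.15 kg), 72 mm outside diameter, 11.5 mm high. Its round flat-floored recess, 60 mm in diameter and 4.5 mm deep, takes the 50 mm disc with play, but not the next larger one. Origin at the centre of its underside; the recess floor is 7 mm above that.
- case_100: case of the 100 g weight, the third largest of four: low round dark wooden dish, loose on the bench (0.15 kg), 59 mm outside diameter, 11.5 mm high. Its round flat-floored recess, 47 mm in diameter and 4.5 mm deep, takes the 37 mm disc with play, but not the next larger one. Origin at the centre of its underside; the recess floor is 7 mm above that.
- case_50: case of the 50 g weight, the smallest of four: low round dark wooden dish, loose on the bench (0.15 kg), 47 mm outside diameter, 11.5 mm high. Its round flat-floored recess, 35 mm in diameter and 4.5 mm deep, takes the 24 mm disc with play, but not the next larger one. Origin at the centre of its underside; the recess floor is 7 mm above that.
- scale_pan (a joint): sprung pan of the bench scale, m pressed down: 0 empty, about 0.0032 under all four weights, stop at 0.008; about 2500 N/m, so it rises as they are taken off. Flat steel disc, 110 mm diameter, its empty top 48 mm above the bench. The scale (165 x 135 mm) is fixed, display towards the robot. The discs stand on the pan in one stack, each flat on the next larger, a few mm off centre.
- flux_bottle: bystander: small brown bottle, black cap, 36 mm diameter, 82 mm tall, standing loose behind the scale. Origin at the centre of its underside. Mind the lamp right of and behind the scale: its ring hangs 0.40 m above the bench over x 0.55 to 0.77, y -0.26 to -0.04; its stem rises near x 0.52, y -0.30; its phone holder is 0.25 m up at x 0.58, y -0.13.
Not all that is in view belongs to the job. Leave any pink look-alike of the weight_500 alone. Leave any pink look-alike of the weight_100 alone.

How it is judged (in metres and radians):
On the way, in this order (a step that is already met when the one before it is completed fails the run):
1. the 50 g disc lies flat in its own case (horizontal distance between weight_50 and case_50 below 0.009 m and z of weight_50 in the frame of case_50 between 0.004 and 0.0095 m and angle between weight_50's own z axis and vertical below 0.08 rad), for 0.2 s.
2. the 100 g disc lies flat in its own case (horizontal distance between weight_100 and case_100 below 0.009 m and z of weight_100 in the frame of case_100 between 0.004 and 0.0095 m and angle between weight_100's own z axis and vertical below 0.08 rad), for 0.2 s.
3. the 200 g disc lies flat in its own case (horizontal distance between weight_200 and case_200 below 0.009 m and z of weight_200 in the frame of case_200 between 0.004 and 0.0095 m and angle between weight_200's own z axis and vertical below 0.08 rad), for 0.2 s.
4. the 500 g disc lies flat in its own case (horizontal distance between weight_500 and case_500 below 0.009 m and z of weight_500 in the frame of case_500 between 0.004 and 0.0095 m and angle between weight_500's own z axis and vertical below 0.08 rad), for 0.2 s.
At the end, for the whole second after the job is handed in: All four discs lie at rest and level (within 0.08 rad) on the floor of the recess of their own cases (centres within 9 mm horizontally, underside 4 to 9.5 mm above the case's underside), the cases stand level on the bench, and the pan is empty and up (less than 1.5 mm down) (all of step 1 and all of step 2 and all of step 3 and all of step 4 and linear speed of each of weight_50, weight_100, weight_200, weight_500 below 0.02 m/s and angle between each of case_50, case_100, case_200, case_500's own z axis and vertical below 0.08 rad and value of joint scale_pan below 0.0015 m); the robot touches nothing.
It fails at once if a weight is set down or dropped on the bench (height (world z) of any of weight_50, weight_100, weight_200, weight_500 below 0.003 m).
It fails at once if the pan is pressed more than 6.5 mm down (about 17 N) (value of joint scale_pan above 0.0065 m).
It fails at once if the bottle is shifted more than 30 mm or tipped (distance of flux_bottle from where it was at the start of the episode above 0.03 m or angle between flux_bottle's own z axis and vertical above 0.5 rad).
It also fails if it takes over 128 s, if anything falls off the work surface, if the arm or the gripper's body presses on something with over 40 N, if the wrist force passes 120 N, or if a joint passes its speed limit or range.

## Working session

There is one attempt and no reset: what is moved stays moved. The work goes in short steps, Python scripts to look and compute and a tool call to move; the robot and the scene stay as the last step left them, time stands still between calls to the robot, and variables do not carry over. Pictures are saved under pics/ and viewed, and the job is handed in when it is done.

Besides the shell and the picture viewer there is one more tool, called after ">>>" as name(argument=value, ...) on one line, values as JSON. jog_arm: Moves the arm, as the interface text tells. Its arguments: {"type":"object","properties":{"moves":{"type":"array","items":{"type":"array","items":{"type":"array","items":{"type":"number"}}}}},"required":["moves"]}

```bash
mkdir -p pics; cat > h.py <<'E'
from station import arm
import numpy as np, cv2
def pts(p):
    d=p["depth"];K=p["mtx"];T=p["cam_to_world"]
    v,u=np.mgrid[:d.shape[0],:d.shape[1]]
    c=np.stack([(u-K[0,2])*d/K[0,0],(v-K[1,2])*d/K[1,1],d],-1)
    w=c@T[:3,:3].T+T[:3,3]; w[d==0]=np.nan
    return w
E
python3 - <<'E'
from h import *
o=arm.get_obs();print(o)
for n in("scene","top"):
    p=arm.capture(n);cv2.imwrite(f"pics/{n}0.png",p["color"]);print(n,p["cam_to_world"][:3].round(2).tolist())
    w=pts(p)
    for t in["weight_500","weight_200","weight_100","weight_50","case_500","case_200","case_100","case_50","scale_pan","flux_bottle"]:
        for r in arm.outline_of(p,t)[:3]:
            m=r["region"];print(t,round(r["p"],2),np.round(r["uv"]),m.sum(),np.nanmedian(w[m],0).round(1),np.nanpercentile(w[m],95,axis=0).round(0),np.nanpercentile(w[m],5,axis=0).round(0))
E
```

```text
{'time': 0.0, 'joints': array([-1.40982718,  0.57653407,  0.02486535,  1.43793349, -0.0149972 ,
        1.12900087, -0.05648564]), 'joint_velocities': array([-9.80821119e-04,  2.21259750e-03,  1.59197617e-04,  1.05822748e-03,
       -1.87586553e-04,  2.34022253e-05,  2.96710050e-05]), 'tau': array([ 1.08408032e-03, -7.65745640e+01,  2.25120574e+00, -2.85961568e+01,
        1.55064231e-02,  1.29129313e-02, -4.41640793e-05]), 'eef_pos': array([163.4695763 , 654.42511306, 230.43283251]), 'orientation': array([ 1.22063627e-01,  9.92521917e-01, -8.43835859e-04, -5.19884283e-05]), 'contact_force': array([-0.35131894, -0.50611335, -0.41190385]), 'torque': array([-0.0107099 ,  0.08086609,  0.07703352]), 'gripper_width': 85.45592844872363}
scene [[0.68, -0.46, 0.57, -175.64], [-0.73, -0.4, 0.55, -520.53], [-0.02, -0.79, -0.61, 749.41]]
weight_500 0.88 [364. 313.] 860 [ 378.6 -202.2   18.2] [ 408. -175.   21.] [ 354. -228.    5.]
weight_500 0.85 [333. 250.] 282 [439.6 -77.4  59.9] [465. -43.  65.] [431. -93.  48.]
weight_500 0.71 [339. 236.] 143 [454.4 -73.2  87.8] [473. -53.  91.] [447. -82. 
[... 3823 characters left out ...]
4.] [525. 344.   4.]
case_100 0.72 [227. 184.] 661 [547.8 249.2   8.8] [584. 285.  16.] [513. 215.   4.]
case_50 0.9 [181. 228.] 341 [413.9 366.4   8.6] [438. 390.  14.] [390. 341.   3.]
case_50 0.78 [187. 183.] 449 [554.3 373.3   8.5] [584. 402.  14.] [525. 344.   4.]
case_50 0.72 [227. 184.] 661 [547.8 249.2   8.8] [584. 285.  16.] [513. 215.   4.]
scale_pan 0.8 [338. 218.] 689 [455.7 -63.7  45.2] [508. -15.  50.] [ 415. -107.   41.]
flux_bottle 0.54 [321. 213.] 132 [457.8 -41.3  64.3] [493. -30.  68.] [435. -69.  53.]
flux_bottle 0.53 [311. 174.] 135 [573.4   2.6  58.6] [588.  14.  85.] [565. -12.  17.]
flux_bottle 0.53 [227. 186.] 655 [547.7 248.8   8.7] [583. 283.  16.] [510. 213.   4.]
```

```bash
python3 - <<'E'
import cv2
a=cv2.imread("pics/scene0.png");b=cv2.imread("pics/top0.png")
cv2.imwrite("pics/s1.png",cv2.resize(a[130:370,140:480],None,fx=2.3,fy=2.3,interpolation=2))
cv2.imwrite("pics/t1.png",cv2.resize(b[130:310,120:460],None,fx=2.3,fy=2.3,interpolation=2))
E
```

```text
(no output)
```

View pics/s1.png

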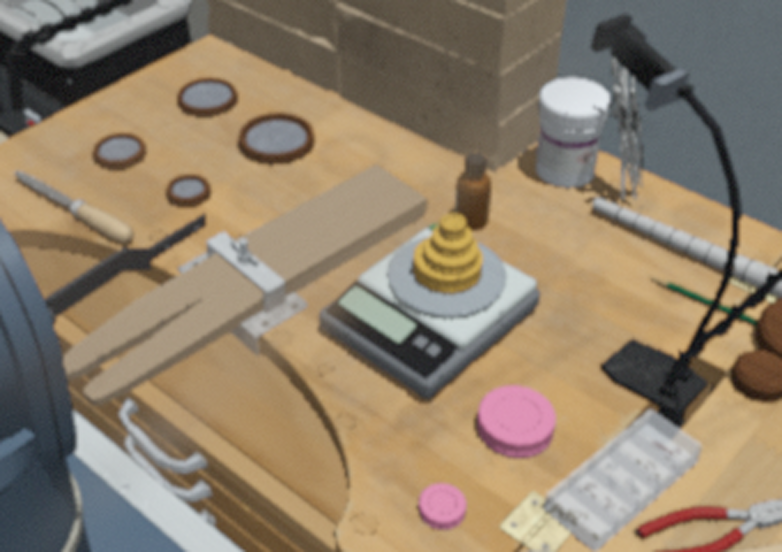

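View pics/t1.png

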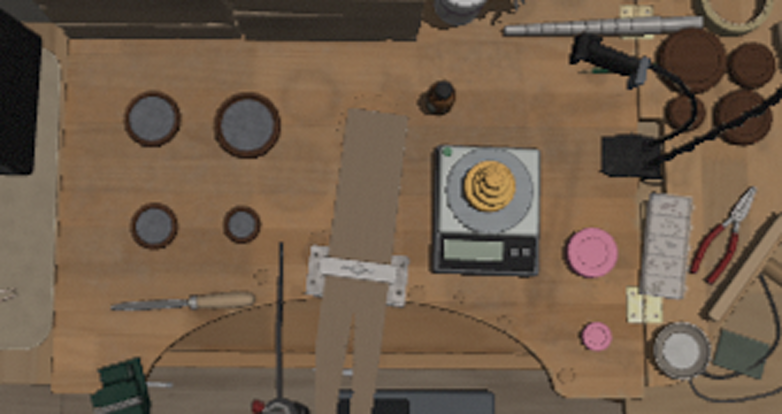

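The scene shows four open dark cases with grey recess floors at left, pixels in the enlarged top view: 500 at (247,125), 200 at (152,118), 100 at (154,225), 50 at (241,225). The brass stack on the pan is at (490,187), the bottle at (438,97). The two pink look-alikes, at (592,252) and (596,336), are not mine, and neither are the brown lids at far right. Next I align the tool with the world axes and move over the cases for a wrist view.

>>> jog_arm(moves=[[[0, 0, -3, 0, 0, -7, 1], [0, 0, -3, 0, 0, -7, 1], [-3.3, -3.6, 0, 0, 0, 0, 1], [-3.3, -3.6, 0, 0, 0, 0, 1], [-3.3, -3.6, 0, 0, 0, 0, 1], [-3.3, -3.6, 0, 0, 0, 0, 1], [-3.3, -3.6, 0, 0, 0, 0, 1], [-3.3, -3.6, 0, 0, 0, 0, 1], [-3.3, -3.6, 0, 0, 0, 0, 1], [-3.3, -3.6, 0, 0, 0, 0, 1], [-3.3, -3.6, 0, 0, 0, 0, 1], [0, 0, 0, 0, 0, 0, 1]]])

```text
time: 2.3
eef_pos: [471.1, 325.7, 292.7]
orientation: [-0.007, 1.0, 0.001, 0.001]
contact_force: [-0.3, 0.4, 1.1]
gripper_width: 85.2
```

```bash
cat >> h.py <<'E'
def circ(xy,rlo,rhi):
    """robust circle fit (RANSAC via least squares refinement)"""
    from scipy.optimize import least_squares
    c=np.median(xy,0)
    f=lambda q:np.hypot(*(xy-q[:2]).T)-q[2]
    q=least_squares(f,[*c,(rlo+rhi)/2],loss="soft_l1",f_scale=1.,bounds=([-2e3,-2e3,rlo],[2e3,2e3,rhi])).x
    return q
def rim(p,w,m):
    """circle fit to the outer contour of a mask, from its filled contour pixels lying above z=8"""
    c=cv2.findContours(m.astype(np.uint8),0,cv2.CHAIN_APPROX_NONE)[0]
    c=max(c,key=len)[:,0]
    return c
def ray(p,uv,z):
    K=p["mtx"];T=p["cam_to_world"];uv=np.asarray(uv,float)
    d=np.c_[(uv[:,0]-K[0,2])/K[0,0],(uv[:,1]-K[1,2])/K[1,1],np.ones(len(uv))]@T[:3,:3].T
    return T[:3,3]+d*((z-T[2,3])/d[:,2])[:,None]
E
cat > wc.py <<'E'
from h import *
import sys
p=arm.capture("wrist");cv2.imwrite(f"pics/{sys.argv[1]}.png",p["color"]);w=pts(p)
print(p["cam_to_world"][:3].round(2).tolist())
g=cv2.cvtColor(p["color"],cv2.COLOR_BGR2GRAY)
for r in arm.outline_of(p,"case_50")[:6]:
    m=r["region"];c=rim(p,w,m)
    q=circ(ray(p,c,11.5)[:,:2],15,60)
    print(round(r["p"],2),np.round(r["uv"]),m.sum(),"med",np.nanmedian(w[m],0).round(1),"rim fit",q.round(1),"zmax",np.nanpercentile(w[m],97,axis=0)[2].round(1))
E
python3 wc.py w1
```

```text
[[-0.01, 0.95, 0.31, 390.13], [1.0, 0.01, 0.01, 323.75], [0.0, 0.31, -0.95, 434.39]]
0.78 [316. 222.] 2499 med [553.  373.7   7. ] rim fit [552.4 373.1  36.9] zmax 11.4
0.75 [311. 110.] 2299 med [412.8 365.5   7.2] rim fit [413.3 365.   30.4] zmax 11.6
0.71 [218. 218.] 3505 med [544.9 249.2   6.9] rim fit [544.8 250.1  43.4] zmax 13.6
0.7 [216. 112.] 1430 med [416.  253.4   7.4] rim fit [416.1 254.   23.9] zmax 11.8
0.43 [ 23. 243.] 1348 med [574.9  11.   38.8] rim fit [590.5  -8.3  29.9] zmax 62.9
```

View pics/w1.png

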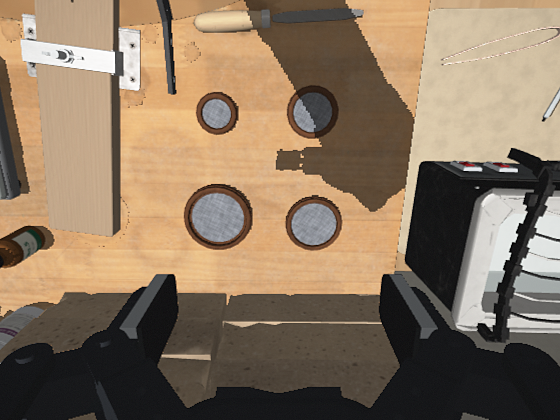

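>>> jog_arm(moves=[[[0.3, -4.8, 0, 0, 0, 0, 0.5], [0.3, -4.8, 0, 0, 0, 0, 0.5], [0.3, -4.8, 0, 0, 0, 0, 0.5], [0.3, -4.8, 0, 0, 0, 0, 0.5], [0.3, -4.8, 0.8, 0, 0, 0, 0.5], [0.3, -4.8, 0.8, 0, 0, 0, 0.5], [0.3, -4.8, 0.8, 0, 0, 0, 0.5], [0.3, -4.8, 0.8, 0, 0, 0, 0.5], [0, 0, 0, 0, 0, -0.8, 0.5], [0, 0, 0, 0, 0, 0, 0.5]]])

```text
time: 3.4
eef_pos: [450.5, -47.4, 256.3]
orientation: [-0.033, 0.999, 0.006, 0.001]
contact_force: [-0.2, 0.3, 1.3]
gripper_width: 42.5
```

```bash
cat > ws.py <<'E'
from h import *
import sys
o=arm.get_obs();print(o["eef_pos"].round(1),o["orientation"].round(4),o["gripper_width"],o["joints"].round(2))
p=arm.capture("wrist");cv2.imwrite(f"pics/{sys.argv[1]}.png",p["color"]);w=pts(p)
hsv=cv2.cvtColor(p["color"],cv2.COLOR_BGR2HSV)
near=np.hypot(w[...,0]-457,w[...,1]+63)<60
z=w[...,2]
h,e=np.histogram(z[near&(z>40)],np.arange(40,112,1));print([(int(a),int(n)) for a,n in zip(e,h) if n>40])
for zt,r in((103.5,12),(89.7,18.5),(77.7,25),(64.7,32)):
    m=near&(abs(z-zt)<3.0)
    if m.sum()>30:
        c=rim(p,w,m); q=circ(ray(p,c,np.median(z[m]))[:,:2],r-3,r+3)
        print(zt,m.sum(),np.median(z[m]).round(1),q.round(1))
E
python3 ws.py w2
```

```text
[450.5 -47.4 256.3] [-3.280e-02  9.994e-01  6.400e-03  8.000e-04] 42.51480458072727 [-0.14  0.22  0.19  1.96 -0.07  0.96  1.72]
[(40, 125), (42, 312), (43, 1864), (44, 2285), (45, 765), (46, 96), (62, 94), (63, 395), (64, 411), (65, 86), (75, 87), (76, 305), (77, 329), (78, 72), (87, 66), (88, 249), (89, 214), (90, 42), (101, 91), (102, 249), (103, 164)]
103.5 538 102.7 [465.6 -60.9  11.4]
89.7 593 88.9 [464.2 -62.4  17.1]
77.7 829 77.0 [461.7 -63.6  23.4]
64.7 1017 64.0 [462.3 -60.4  31.2]
```

View pics/w2.png

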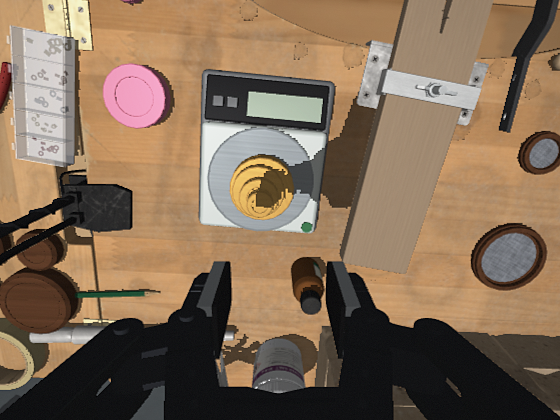

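The stack is concentric around (464,-62): 50 g at (465.6,-60.9), with heights matching the model minus about 1 mm. Correct orientation and descend over the 50 g disc.

>>> jog_arm(moves=[[[-0.7, -0.7, 2, 0.7, 0, 3.8, 0.45], [-0.7, -0.7, 3, 0, 0, 0, 0.45], [0, 0, 4, 0, 0, 0, 0.45], [0, 0, 3, 0, 0, 0, 0.45], [0, 0, 0, 0, 0, 0, 0.45]]])

```text
time: 3.95
eef_pos: [470.1, -49.4, 135.0]
orientation: [-0.006, 1.0, 0.002, 0.005]
contact_force: [-0.9, 0.2, 1.2]
gripper_width: 38.5
```

```bash
python3 ws.py w3
```

```text
[470.1 -49.4 135. ] [-0.0061  1.      0.0019  0.0046] 38.46538451022416 [-0.12  0.41  0.17  2.09 -0.12  0.64  1.72]
[(40, 237), (42, 458), (43, 4076), (44, 5272), (45, 1437), (46, 172), (62, 148), (63, 848), (64, 879), (65, 133), (74, 41), (75, 134), (76, 836), (77, 793), (78, 112), (87, 149), (88, 602), (89, 559), (90, 91), (101, 210), (102, 722), (103, 412)]
103.5 1399 102.7 [465.6 -61.2  11.6]
89.7 1459 89.0 [463.8 -62.8  17.1]
77.7 1932 77.0 [461.7 -63.9  23.6]
64.7 2076 64.0 [462.6 -61.   30.4]
```

View pics/w3.png

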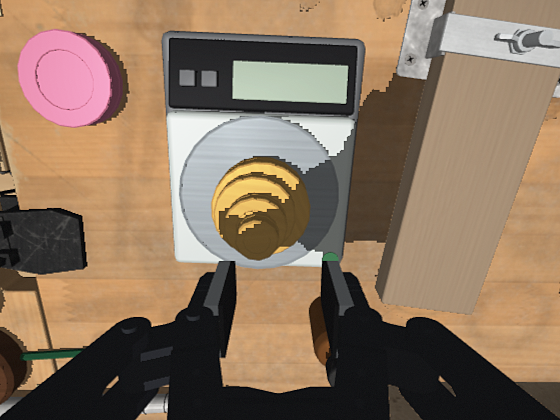

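>>> jog_arm(moves=[[[0.4, -1.2, 0, 0.2, 0.5, 0.7, 0.45], [0, 0, 0, 0, 0, 0, 0.45], [0, 0, 0, 0, 0, 0, 0.45]]])

```text
time: 4.3
eef_pos: [469.1, -60.7, 140.3]
orientation: [-0.001, 1.0, 0.0, 0.003]
contact_force: [-0.7, -0.1, 0.4]
gripper_width: 38.4
```

>>> jog_arm(moves=[[[0.3, 0, 1.5, 0, 0.3, 0, 0.45], [0, 0, 1.5, 0, 0, 0, 0.45], [0, 0, 0, 0, 0, 0, 0.45], [0, 0, 0, 0, 0, 0, 0.45]]])

```text
time: 4.7
eef_pos: [469.1, -61.0, 114.2]
orientation: [-0.001, 1.0, 0.0, 0.005]
contact_force: [-0.2, -0.8, 0.8]
gripper_width: 38.4
```

>>> jog_arm(moves=[[[0.4, 0, 0.8, 0, 0.6, 0, 0.45], [0.1, 0, 0.6, 0, 0.2, 0, 0.45], [0, 0, 0.2, 0, 0, 0, 0.45], [0, 0, 0, 0, 0, 0, 0.45]]])

```text
time: 5.1
eef_pos: [464.8, -61.0, 98.8]
orientation: [-0.001, 1.0, 0.0, -0.001]
contact_force: [0.4, 0.6, -0.5]
gripper_width: 38.5
```

>>> jog_arm(moves=[[[0, 0, 0.3, 0, 0, 0, 0.45], [0, 0, 0, 0, 0, 0, 0.2], [0, 0, 0, 0, 0, 0, 0.1], [0, 0, 0, 0, 0, 0, 0.1], [0, 0, 0, 0, 0, 0, 0.1], [0, 0, 0, 0, 0, 0, 0.1]]])

```text
time: 5.7
eef_pos: [465.0, -61.0, 95.8]
orientation: [-0.0, 1.0, 0.0, -0.001]
contact_force: [0.2, 0.2, 0.2]
gripper_width: 21.0
```

>>> jog_arm(moves=[[[0, 0, 0, 0, 0, 0, 0.1], [0, 0, -1, 0, 0, 0, 0.1], [0, 0, -2, 0, 0, 0, 0.1], [0, 0, -3, 0, 0, 0, 0.1], [0, 0, 0, 0, 0, 0, 0.1]]])

```text
time: 6.2
eef_pos: [464.6, -61.3, 159.1]
orientation: [-0.0, 1.0, 0.0, -0.002]
contact_force: [0.8, -0.1, -0.7]
gripper_width: 20.4
```

```bash
python3 ws.py w4
```

```text
[464.6 -61.3 159.1] [-2.0e-04  1.0e+00  4.0e-04 -1.8e-03] 20.391199378525428 [-0.11  0.37  0.19  2.06 -0.11  0.72  1.72]
[(40, 203), (42, 208), (43, 2558), (44, 4667), (45, 1643), (46, 225), (62, 95), (63, 557), (64, 853), (65, 193), (75, 69), (76, 542), (77, 728), (78, 186), (87, 244), (88, 1038), (89, 922), (90, 147)]
89.7 2362 88.9 [464.  -62.7  18. ]
77.7 1578 77.2 [461.7 -63.9  23.6]
64.7 1744 64.2 [463.  -61.   30.4]
```

View pics/w4.png

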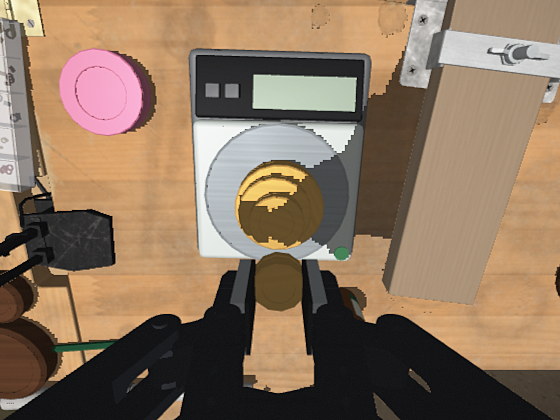

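The 50 g disc is lifted: it sits level between the pads at (278,283), and the 100 g disc is exposed below. Carry it to case_50 at (416,254).

>>> jog_arm(moves=[[[0, 0, -4, 0, 0, 0, 0.1], [0.7, 4.5, -1, 0, 0, 0, 0.1], [0.7, 4.5, 0, 0, 0, 0, 0.1], [0.7, 4.5, 0, 0, 0, 0, 0.1], [0.7, 4.5, 0, 0, 0, 0, 0.1], [0.7, 4.5, 0, 0, 0, 0, 0.1], [0.7, 4.5, 0, 0, 0, 0, 0.1], [0.7, 4.5, 0, 0, 0, 0, 0.1], [0, 0, 0, 0, 0, 0, 0.1], [0, 0, 0, 0, 0, 0, 0.1]]])

```text
time: 7.25
eef_pos: [411.5, 264.9, 206.4]
orientation: [0.001, 1.0, -0.0, -0.004]
contact_force: [-0.0, -0.5, -0.9]
gripper_width: 20.6
```

```bash
cat > nxt.py <<'E'
# remaining move in tool axes (cm) and turn (deg) to target x y z (mm), tool down with y along world y
from h import *
import sys
from scipy.spatial.transform import Rotation as R
o=arm.get_obs();r=R.from_quat(o["orientation"])
d=r.inv().apply(np.array(list(map(float,sys.argv[1:4])))-o["eef_pos"])/10
t=(r.inv()*R.from_quat([0,1,0,0])).as_rotvec(degrees=True)
print("shift cm",d.round(2),"turn deg",t.round(2),"w",o["gripper_width"].round(1),"J",o["joints"].round(2))
E
python3 wc.py w5; python3 nxt.py 416 254 14.5
```

```text
[[0.0, 0.95, 0.3, 332.03], [1.0, -0.0, 0.0, 264.6], [0.0, 0.3, -0.95, 348.95]]
0.97 [265. 182.] 1916 med [415.  252.5   7.2] rim fit [414.8 252.7  24.2] zmax 11.5
0.9 [273. 320.] 1032 med [573.1 258.5   7.2] rim fit [569.6 259.3  22.3] zmax 14.2
0.86 [381. 177.] 2894 med [412.1 364.9   7.2] rim fit [412.  363.7  29.7] zmax 11.7
0.63 [376. 295.] 2405 med [545.2 372.    6.8] rim fit [543.1 370.6  31.7] zmax 11.3Traceback (most recent call last):
  File "nxt.py", line 8, in <module>
    print("shift cm",d.round(2),"turn deg",t.round(2),"w",o["gripper_width"].round(1),"J",o["joints"].round(2))
                                                          ^^^^^^^^^^^^^^^^^^^^^^^^
AttributeError: 'float' object has no attribute 'round'
```

View pics/w5.png

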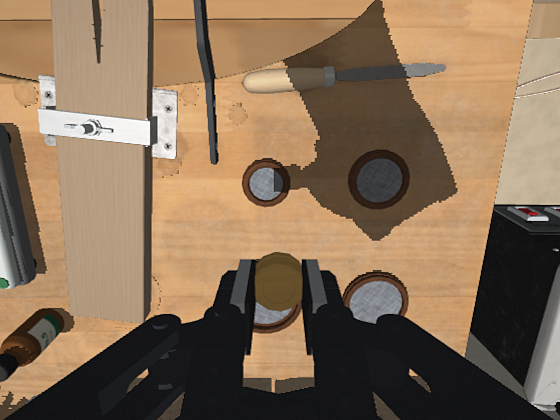

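>>> jog_arm(moves=[[[-0.3, -1.2, 3, 0, -0.4, 0, 0.1], [0, 0, 4.5, 0, 0, 0, 0.1], [0, 0, 4.5, 0, 0, 0, 0.1], [0, 0, 3, 0, 0, 0, 0.1], [0, 0, 1, 0, 0, 0, 0.1], [0, 0, 0, 0, 0, 0, 0.1], [0, 0, 0, 0, 0, 0, 0.1]]])

```text
time: 8.05
eef_pos: [419.9, 242.0, 43.4]
orientation: [0.01, 1.0, -0.0, 0.002]
contact_force: [-0.2, 0.5, -0.5]
gripper_width: 20.9
```

```bash
sed -i 's/o\["gripper_width"\].round(1)/round(o["gripper_width"],1)/' nxt.py; python3 nxt.py 414.5 253 14.5
```

```text
shift cm [0.58 1.09 2.88] turn deg [-0.03  0.25 -1.19] w 20.9 J [-0.67  0.58  0.07  2.14 -0.08  0.42  1.01]
```

>>> jog_arm(moves=[[[0.5, 1.0, 0.8, 0, 0.2, -1.2, 0.1], [0, 0, 0, 0, 0, 0, 0.1], [0, 0, 0, 0, 0, 0, 0.1]]])

```text
time: 8.35
eef_pos: [416.4, 252.9, 37.0]
orientation: [-0.0, 1.0, 0.001, 0.002]
contact_force: [-0.5, -0.1, -0.5]
gripper_width: 20.8
```

```bash
python3 nxt.py 414.5 253 14.5
```

```text
shift cm [0.2  0.   2.25] turn deg [0.09 0.23 0.03] w 20.8 J [-0.68  0.59  0.06  2.14 -0.08  0.41  1.01]
```

>>> jog_arm(moves=[[[0.2, 0, 1.2, 0, 0.2, 0, 0.1], [0, 0, 0.7, 0, 0, 0, 0.1], [0, 0, 0, 0, 0, 0, 0.1], [0, 0, 0, 0, 0, 0, 0.1]]])

```text
time: 8.75
eef_pos: [414.5, 253.6, 17.0]
orientation: [-0.001, 1.0, 0.001, 0.001]
contact_force: [0.2, -0.6, -0.2]
gripper_width: 20.7
```

```bash
python3 nxt.py 414.5 253 14.5
```

```text
shift cm [ 0.   -0.06  0.25] turn deg [0.15 0.09 0.07] w 20.7 J [-0.68  0.63  0.05  2.15 -0.09  0.36  1.01]
```

>>> jog_arm(moves=[[[0, 0, 0.2, 0, 0, 0, 0.1], [0, 0, 0, 0, 0, 0, 0.1], [0, 0, 0, 0, 0, 0, 0.3], [0, 0, 0, 0, 0, 0, 0.45], [0, 0, 0, 0, 0, 0, 0.45], [0, 0, 0, 0, 0, 0, 0.45], [0, 0, -1, 0, 0, 0, 0.45], [0, 0, -3, 0, 0, 0, 0.45], [0, 0, -5, 0, 0, 0, 0.6], [0, 0, -5, 0, 0, 0, 0.6], [0, 0, 0, 0, 0, 0, 0.6]]])

```text
time: 9.85
eef_pos: [414.1, 252.5, 162.0]
orientation: [-0.0, 1.0, 0.001, -0.0]
contact_force: [0.1, 0.7, -1.2]
gripper_width: 51.1
```

```bash
python3 wc.py w6
```

```text
[[-0.0, 0.95, 0.31, 333.36], [1.0, 0.0, 0.0, 251.72], [0.0, 0.31, -0.95, 303.84]]
0.79 [412. 308.] 1404 med [534.3 383.5   6.9] rim fit [533.4 381.2  22.8] zmax 11.3
0.71 [272. 178.] 1727 med [412.4 250.8   9.3] rim fit [414.5 252.2  23.8] zmax 11.7
0.67 [272. 317.] 5640 med [544.7 248.8   6.9] rim fit [543.7 249.1  44.5] zmax 13.5
0.59 [406. 187.] 3736 med [412.1 364.4   7.3] rim fit [412.  362.9  29.8] zmax 11.6
```

View pics/w6.png

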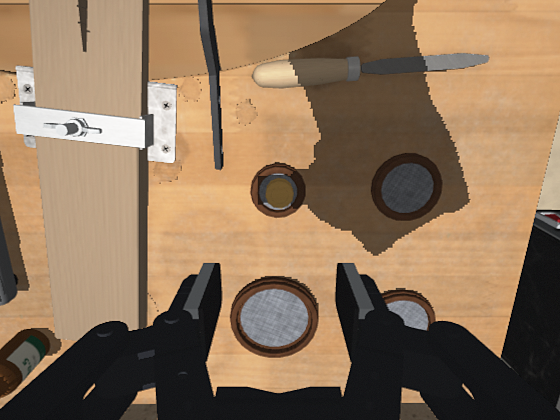

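The 50 g disc lies in its case at (278,191), level and within the recess. Back for the 100 g disc.

>>> jog_arm(moves=[[[0, 0, -3, 0, 0, 0, 0.6], [-0.7, -4.4, -1, 0, 0, 0, 0.6], [-0.7, -4.4, 0, 0, 0, 0, 0.6], [-0.7, -4.4, 0, 0, 0, 0, 0.6], [-0.7, -4.4, 0, 0, 0, 0, 0.6], [-0.7, -4.4, 0, 0, 0, 0, 0.6], [-0.7, -4.4, 0, 0, 0, 0, 0.6], [-0.5, -3.5, 0, 0, 0, 0, 0.6], [0, 0, 0, 0, 0, 0, 0.6], [0, 0, 0, 0, 0, 0, 0.6]]])

```text
time: 10.95
eef_pos: [455.2, -57.7, 190.9]
orientation: [-0.003, 1.0, -0.003, -0.011]
contact_force: [-0.5, 0.4, -0.1]
gripper_width: 51.0
```

```bash
python3 nxt.py 464 -62.7 84.5
```

```text
shift cm [-1.11 -0.44 10.62] turn deg [-0.34 -1.26  0.36] w 51.0 J [-0.13  0.32  0.2   2.03 -0.08  0.82  1.69]
```

>>> jog_arm(moves=[[[-1.1, -0.4, 0, -0.3, -1.2, 0.4, 0.6], [0, 0, 2.5, 0, 0, 0, 0.6], [0, 0, 3, 0, 0, 0, 0.6], [0, 0, 1.5, 0, 0, 0, 0.6], [0, 0, 0, 0, 0, 0, 0.6], [0, 0, 0, 0, 0, 0, 0.6]]])

```text
time: 11.55
eef_pos: [469.4, -55.3, 117.3]
orientation: [-0.004, 1.0, 0.001, 0.002]
contact_force: [0.5, 0.2, 0.1]
gripper_width: 51.2
```

```bash
python3 nxt.py 464 -62.7 84.5; python3 ws.py w7
```

```text
shift cm [ 0.56 -0.74  3.27] turn deg [0.14 0.2  0.44] w 51.2 J [-0.1   0.44  0.16  2.11 -0.13  0.6   1.74]
[469.4 -55.3 117.3] [-0.0039  1.      0.0012  0.0017] 51.15718260219227 [-0.1   0.44  0.16  2.11 -0.13  0.6   1.74]
[(40, 244), (42, 278), (43, 3575), (44, 6466), (45, 2306), (46, 312), (47, 46), (62, 126), (63, 770), (64, 1119), (65, 258), (72, 42), (75, 137), (76, 697), (77, 1157), (78, 213), (80, 51), (86, 44), (87, 319), (88, 1540), (89, 1399), (90, 200)]
89.7 3475 88.9 [464.  -62.7  18. ]
77.7 2285 77.2 [461.5 -63.9  23.6]
64.7 2341 64.2 [462.8 -61.   30.4]
```

>>> jog_arm(moves=[[[0.6, -0.7, 0.5, 0.1, 0.2, 0.4, 0.6], [0, 0, 0.8, 0, 0, 0, 0.6], [0, 0, 0.8, 0, 0, 0, 0.6], [0, 0, 0, 0, 0, 0, 0.6], [0, 0, 0, 0, 0, 0, 0.6]]])

```text
time: 12.1
eef_pos: [464.5, -62.7, 96.7]
orientation: [-0.0, 1.0, 0.0, 0.002]
contact_force: [1.1, -0.1, 0.3]
gripper_width: 51.3
```

```bash
python3 nxt.py 464 -62.7 84.5
```

```text
shift cm [ 0.06 -0.    1.21] turn deg [0.04 0.25 0.04] w 51.3 J [-0.07  0.47  0.15  2.14 -0.14  0.54  1.75]
```

>>> jog_arm(moves=[[[0, 0, 1, 0, 0.2, 0, 0.55], [0, 0, 0.2, 0, 0, 0, 0.5], [0, 0, 0, 0, 0, 0, 0.5], [0, 0, 0, 0, 0, 0, 0.5]]])

```text
time: 12.5
eef_pos: [464.9, -62.6, 83.6]
orientation: [-0.0, 1.0, 0.0, 0.0]
contact_force: [-0.4, 0.6, -0.4]
gripper_width: 42.2
```

```bash
python3 nxt.py 464 -62.7 84.5
```

```text
shift cm [ 0.09 -0.01 -0.09] turn deg [0.04 0.04 0.05] w 42.2 J [-0.07  0.49  0.15  2.15 -0.14  0.51  1.76]
```

>>> jog_arm(moves=[[[0.1, 0, -0.15, 0, 0, 0, 0.3], [0, 0, 0, 0, 0, 0, 0.3], [0, 0, 0, 0, 0, 0, 0.25], [0, 0, 0, 0, 0, 0, 0.25], [0, 0, 0, 0, 0, 0, 0.25], [0, 0, 0, 0, 0, 0, 0.25]]])

```text
time: 13.1
eef_pos: [463.9, -62.6, 85.6]
orientation: [-0.0, 1.0, 0.0, 0.001]
contact_force: [0.4, -0.4, -0.8]
gripper_width: 33.2
```

>>> jog_arm(moves=[[[0, 0, -1, 0, 0, 0, 0.25], [0, 0, -2, 0, 0, 0, 0.25], [0, 0, -3, 0, 0, 0, 0.25], [0, 0, -4, 0, 0, 0, 0.25], [0, 0, 0, 0, 0, 0, 0.25], [0, 0, 0, 0, 0, 0, 0.25]]])

```text
time: 13.7
eef_pos: [463.0, -62.9, 191.8]
orientation: [-0.0, 1.0, 0.0, 0.0]
contact_force: [0.1, 0.3, -1.1]
gripper_width: 33.5
```

```bash
python3 ws.py w8;python3 nxt.py 412.5 364.5 200
```

```text
[463.  -62.9 191.8] [-2.e-04  1.e+00  3.e-04  2.e-04] 33.48842614554171 [-0.12  0.32  0.2   2.03 -0.09  0.8   1.71]
[(40, 197), (42, 45), (43, 1004), (44, 3532), (45, 2381), (46, 496), (47, 49), (63, 281), (64, 719), (65, 391), (66, 41), (75, 106), (76, 905), (77, 1525), (78, 585), (79, 45)]
77.7 3178 77.4 [461.5 -63.7  24.5]
64.7 1481 64.6 [462.2 -60.7  31.3]
shift cm [ 5.07 42.75 -0.8 ] turn deg [0.03 0.05 0.01] w 33.1 J [-0.12  0.32  0.2   2.03 -0.09  0.8   1.71]
```

View pics/w8.png

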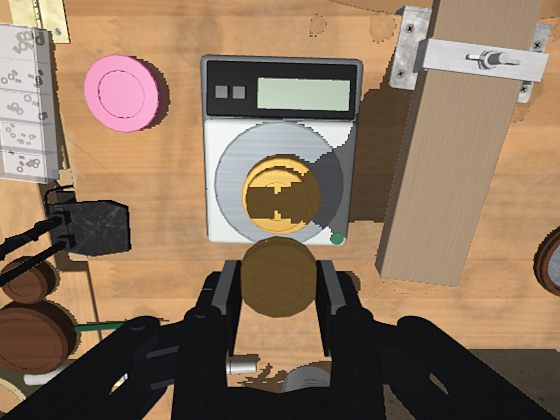

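The 100 g disc is held at (280,277), and the 200 g disc is now exposed on the 500 g. Carry on to case_100.

>>> jog_arm(moves=[[[0.5, 4.6, -0.3, 0, 0, 0, 0.25], [0.5, 4.6, 0, 0, 0, 0, 0.25], [0.5, 4.6, 0, 0, 0, 0, 0.25], [0.5, 4.6, 0, 0, 0, 0, 0.25], [0.5, 4.6, 0, 0, 0, 0, 0.25], [0.5, 4.6, 0, 0, 0, 0, 0.25], [0.5, 4.6, 0, 0, 0, 0, 0.25], [0.5, 4.6, 0, 0, 0, 0, 0.25], [0.5, 4, 0, 0, 0, 0, 0.25], [0, 0, 0, 0, 0, 0, 0.25], [0, 0, 0, 0, 0, 0, 0.25]]])

```text
time: 14.85
eef_pos: [413.3, 357.2, 182.8]
orientation: [0.003, 1.0, -0.005, -0.006]
contact_force: [0.3, -0.1, -1.6]
gripper_width: 33.6
```

```bash
python3 wc.py w9;python3 nxt.py 412.5 364.5 40
```

```text
[[0.01, 0.95, 0.3, 334.36], [1.0, -0.0, -0.01, 358.47], [-0.01, 0.3, -0.95, 325.68]]
0.96 [289. 182.] 3286 med [412.1 365.5   7.2] rim fit [411.9 365.3  29.6] zmax 11.5
0.68 [176. 176.] 1475 med [413.1 256.1   9.3] rim fit [415.  255.   23.9] zmax 11.6
0.67 [169. 296.] 2742 med [529.2 241.8   6.6] rim fit [527.6 242.8  31.8] zmax 13.4
0.63 [296. 328.] 1606 med [568.8 373.5   6.8] rim fit [563.5 371.5  26.2] zmax 11.0
shift cm [-0.07  0.91 14.32] turn deg [-0.49 -0.72 -0.45] w 33.5 J [-0.87  0.44  0.11  1.84 -0.06  0.88  0.83]
```

>>> jog_arm(moves=[[[0, 0.8, 0, -0.5, -0.7, -0.4, 0.25], [0, 0, 3, 0, 0, 0, 0.25], [0, 0, 4.5, 0, 0, 0, 0.25], [0, 0, 3.5, 0, 0, 0, 0.25], [0, 0, 1.5, 0, 0, 0, 0.25], [0, 0, 0, 0, 0, 0, 0.25], [0, 0, 0, 0, 0, 0, 0.25]]])

```text
time: 15.65
eef_pos: [418.6, 360.9, 56.7]
orientation: [0.005, 1.0, 0.003, 0.004]
contact_force: [-0.5, -0.2, -1.3]
gripper_width: 33.0
```

```bash
python3 nxt.py 412.3 365 15.5
```

```text
shift cm [0.66 0.38 4.12] turn deg [ 0.3   0.45 -0.59] w 33.0 J [-0.85  0.61  0.08  1.96 -0.08  0.56  0.84]
```

>>> jog_arm(moves=[[[0.65, 0.4, 0.5, 0.3, 0.4, -0.6, 0.25], [0, 0, 1.2, 0, 0, 0, 0.25], [0, 0, 0.8, 0, 0, 0, 0.25], [0, 0, 0, 0, 0, 0, 0.25], [0, 0, 0, 0, 0, 0, 0.25]]])

```text
time: 16.15
eef_pos: [413.3, 366.7, 32.9]
orientation: [-0.0, 1.0, 0.002, 0.002]
contact_force: [0.5, 0.3, -0.3]
gripper_width: 33.1
```

```bash
python3 nxt.py 412.3 365 15.5
```

```text
shift cm [ 0.11 -0.17  1.74] turn deg [0.22 0.26 0.03] w 33.1 J [-0.86  0.65  0.07  1.98 -0.09  0.51  0.84]
```

>>> jog_arm(moves=[[[0.1, -0.2, 1, 0.2, 0.2, 0, 0.25], [0, 0, 0.5, 0, 0, 0, 0.25], [0, 0, 0, 0, 0, 0, 0.25], [0, 0, 0, 0, 0, 0, 0.25]]])

```text
time: 16.55
eef_pos: [412.6, 364.5, 16.8]
orientation: [-0.0, 1.0, 0.0, 0.001]
contact_force: [-0.2, -0.0, -1.3]
gripper_width: 33.2
```

```bash
python3 nxt.py 412.3 365 15.5
```

```text
shift cm [0.03 0.05 0.13] turn deg [0.01 0.06 0.02] w 33.2 J [-0.85  0.68  0.06  1.99 -0.09  0.48  0.85]
```

>>> jog_arm(moves=[[[0, 0, 0.1, 0, 0, 0, 0.25], [0, 0, 0, 0, 0, 0, 0.25], [0, 0, 0, 0, 0, 0, 0.45], [0, 0, 0, 0, 0, 0, 0.6], [0, 0, 0, 0, 0, 0, 0.6], [0, 0, 0, 0, 0, 0, 0.6], [0, 0, -1, 0, 0, 0, 0.6], [0, 0, -3, 0, 0, 0, 0.75], [0, 0, -5, 0, 0, 0, 0.75], [0, 0, -5, 0, 0, 0, 0.75], [0, 0, 0, 0, 0, 0, 0.75]]])

```text
time: 17.65
eef_pos: [412.4, 364.2, 163.1]
orientation: [0.0, 1.0, -0.0, 0.0]
contact_force: [0.2, 0.9, 0.1]
gripper_width: 63.9
```

```bash
cat > chk.py <<'E'
# disc pixels near a case: centre, height, tilt by plane fit
from h import *
import sys
p=arm.capture("wrist");cv2.imwrite(f"pics/{sys.argv[1]}.png",p["color"]);w=pts(p)
for a in sys.argv[2:]:
    x,y,r,t=map(float,a.split(","))
    m=(np.hypot(w[...,0]-x,w[...,1]-y)<r+6)&(abs(w[...,2]-7-t)<3)
    if m.sum()<20: print(a,"none");continue
    q=circ(ray(p,rim(p,w,m),7+t)[:,:2],r-3,r+3);W=w[m]
    f=np.linalg.lstsq(np.c_[W[:,:2],np.ones(len(W))],W[:,2],rcond=None)[0]
    print(a,m.sum(),"circle",q.round(1),"top z",np.median(W[:,2]).round(1),"slope",f[:2].round(3))
E
python3 chk.py w10 412.3,365,18.5,12 415,253.5,12,14
```

```text
412.3,365,18.5,12 1395 circle [412.1 364.7  17.8] top z 17.9 slope [-0.     0.003]
415,253.5,12,14 590 circle [415.2 254.5  11.4] top z 19.7 slope [0.005 0.011]
```

View pics/w10.png

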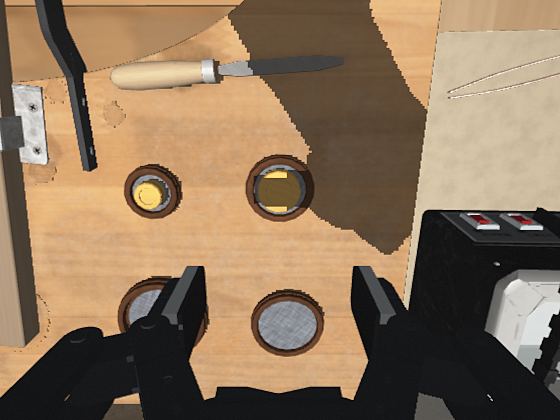

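Both discs are level and seated: 100 g at (280,190), 50 g at (150,193). Next, the 200 g disc.

>>> jog_arm(moves=[[[-0.3, -4.6, -2, 0, 0, 0, 0.75], [-0.5, -4.6, -1, 0, 0, 0, 0.75], [-0.5, -4.6, 0, 0, 0, 0, 0.75], [-0.5, -4.6, 0, 0, 0, 0, 0.75], [-0.5, -4.6, 0, 0, 0, 0, 0.75], [-0.5, -4.6, 0, 0, 0, 0, 0.75], [-0.5, -4.6, 0, 0, 0, 0, 0.75], [-0.5, -4.6, 0, 0, 0, 0, 0.75], [-0.5, -4.6, 0, 0, 0, 0, 0.75], [0, 0, 0, 0, 0, 0, 0.75], [0, 0, 0, 0, 0, 0, 0.75]]])

```text
time: 18.8
eef_pos: [451.3, -64.3, 188.2]
orientation: [-0.002, 1.0, -0.001, -0.004]
contact_force: [1.3, 0.8, 0.3]
gripper_width: 63.8
```

```bash
python3 nxt.py 461.5 -63.8 74.5
```

```text
shift cm [-1.12  0.08 11.36] turn deg [-0.15 -0.47  0.18] w 63.8 J [-0.12  0.32  0.2   2.05 -0.08  0.79  1.71]
```

>>> jog_arm(moves=[[[-0.9, 0, 0, -0.1, -0.4, 0.2, 0.75], [0, 0, 0, 0, 0, 0, 0.75], [0, 0, 2.5, 0, 0, 0, 0.75], [0, 0, 3.5, 0, 0, 0, 0.75], [0, 0, 2, 0, 0, 0, 0.75], [0, 0, 0, 0, 0, 0, 0.75], [0, 0, 0, 0, 0, 0, 0.75]]])

```text
time: 19.5
eef_pos: [462.6, -55.8, 106.0]
orientation: [-0.006, 1.0, 0.001, 0.0]
contact_force: [-0.4, -0.8, 0.4]
gripper_width: 64.1
```

```bash
python3 nxt.py 461.5 -63.8 74.5; python3 ws.py w11
```

```text
shift cm [ 0.12 -0.81  3.15] turn deg [0.1  0.03 0.72] w 64.1 J [-0.09  0.45  0.16  2.13 -0.13  0.57  1.75]
[462.6 -55.8 106. ] [-6.3e-03  1.0e+00  9.0e-04  3.0e-04] 64.1463984852273 [-0.09  0.45  0.16  2.13 -0.13  0.57  1.75]
[(40, 247), (42, 49), (43, 1661), (44, 6911), (45, 4287), (46, 754), (47, 81), (50, 60), (53, 44), (58, 46), (60, 45), (62, 77), (63, 446), (64, 1330), (65, 623), (66, 57), (67, 48), (68, 59), (72, 46), (73, 51), (74, 47), (75, 201), (76, 1791), (77, 3251), (78, 965)]
77.7 6265 77.3 [461.4 -63.9  24.6]
64.7 2578 64.6 [462.7 -61.1  30.5]
```

>>> jog_arm(moves=[[[0.1, -0.8, 0.5, 0.1, 0, 0.7, 0.75], [0, 0, 1, 0, 0, 0, 0.75], [0, 0, 0.6, 0, 0, 0, 0.75], [0, 0, 0, 0, 0, 0, 0.75], [0, 0, 0, 0, 0, 0, 0.75]]])

```text
time: 20.05
eef_pos: [463.5, -64.3, 86.0]
orientation: [0.0, 1.0, -0.0, 0.003]
contact_force: [-0.2, -0.6, 0.6]
gripper_width: 64.3
```

```bash
python3 nxt.py 461.5 -63.8 74.5
```

```text
shift cm [0.21 0.05 1.15] turn deg [-0.01  0.33 -0.01] w 64.3 J [-0.07  0.49  0.15  2.15 -0.15  0.51  1.76]
```

>>> jog_arm(moves=[[[0.2, 0, 0.8, 0, 0.3, 0, 0.7], [0, 0, 0.2, 0, 0, 0, 0.65], [0, 0, 0, 0, 0, 0, 0.65], [0, 0, 0, 0, 0, 0, 0.65]]])

```text
time: 20.45
eef_pos: [461.5, -64.2, 75.2]
orientation: [0.0, 1.0, -0.0, 0.0]
contact_force: [0.6, -0.5, 0.1]
gripper_width: 55.4
```

```bash
python3 nxt.py 461.5 -63.8 74.5
```

```text
shift cm [-0.    0.04  0.07] turn deg [-0.    0.01 -0.01] w 55.4 J [-0.06  0.51  0.14  2.16 -0.15  0.48  1.77]
```

>>> jog_arm(moves=[[[0, 0, 0, 0, 0, 0, 0.45], [0, 0, 0, 0, 0, 0, 0.4], [0, 0, 0, 0, 0, 0, 0.4], [0, 0, 0, 0, 0, 0, 0.4], [0, 0, 0, 0, 0, 0, 0.4], [0, 0, 0, 0, 0, 0, 0.4]]])

```text
time: 21.05
eef_pos: [461.9, -64.3, 76.3]
orientation: [0.0, 1.0, -0.0, 0.001]
contact_force: [-0.5, -0.5, 2.7]
gripper_width: 34.3
```

The width reached 34 mm, so the jaws closed above the 200 g disc: I had the sign of the finger swing wrong (tips stand higher than the TCP when open). Lift, reopen, remeasure.

>>> jog_arm(moves=[[[0, 0, -0.5, 0, 0, 0, 0.4], [0, 0, -1.5, 0, 0, 0, 0.4], [0, 0, -1.0, 0, 0, 0, 0.75], [0, 0, 0, 0, 0, 0, 0.75], [0, 0, 0, 0, 0, 0, 0.75], [0, 0, 0, 0, 0, 0, 0.75]]])

```text
time: 21.65
eef_pos: [461.7, -64.1, 107.2]
orientation: [-0.0, 1.0, -0.0, 0.001]
contact_force: [0.4, 0.7, 0.5]
gripper_width: 64.3
```

```bash
python3 ws.py w12;python3 nxt.py 461.5 -63.8 80
```

```text
[461.7 -64.1 107.2] [-0.e+00  1.e+00 -0.e+00  6.e-04] 64.34607178351698 [-0.08  0.45  0.17  2.13 -0.13  0.57  1.75]
[(40, 244), (42, 50), (43, 1638), (44, 6882), (45, 4257), (46, 736), (47, 78), (50, 49), (55, 43), (56, 41), (61, 49), (62, 59), (63, 407), (64, 1337), (65, 622), (66, 47), (67, 42), (68, 64), (71, 42), (72, 46), (73, 43), (74, 43), (75, 193), (76, 1790), (77, 3075), (78, 1041)]
77.7 6146 77.3 [461.4 -64.   24.6]
64.7 2511 64.6 [462.8 -61.1  30.5]
shift cm [0.01 0.03 2.71] turn deg [-0.    0.05  0.  ] w 64.1 J [-0.08  0.45  0.17  2.13 -0.13  0.57  1.75]
```

View pics/w12.png

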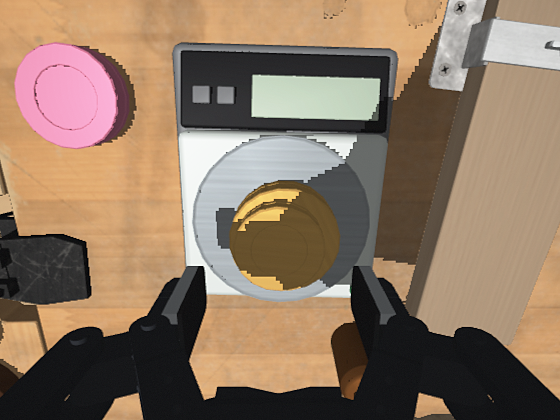

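>>> jog_arm(moves=[[[0, 0, 1.5, 0, 0, 0, 0.75], [0, 0, 1.5, 0, 0, 0, 0.75], [0, 0, 0.5, 0, 0, 0, 0.72], [0, 0, 0, 0, 0, 0, 0.68], [0, 0, 0, 0, 0, 0, 0.68]]])

```text
time: 22.2
eef_pos: [461.3, -64.1, 70.2]
orientation: [-0.0, 1.0, 0.0, -0.0]
contact_force: [-0.4, 0.0, -0.4]
gripper_width: 58.2
```

```bash
python3 nxt.py 461.5 -63.8 68
```

```text
shift cm [-0.02  0.03  0.22] turn deg [ 0.   -0.04  0.  ] w 58.2 J [-0.06  0.51  0.14  2.17 -0.15  0.47  1.77]
```

>>> jog_arm(moves=[[[0, 0, 0.2, 0, 0, 0, 0.6], [0, 0, 0, 0, 0, 0, 0.5], [0, 0, 0, 0, 0, 0, 0.4], [0, 0, 0, 0, 0, 0, 0.4], [0, 0, 0, 0, 0, 0, 0.4], [0, 0, 0, 0, 0, 0, 0.4]]])

```text
time: 22.8
eef_pos: [461.6, -64.1, 69.4]
orientation: [-0.0, 1.0, 0.0, 0.0]
contact_force: [-0.4, -0.0, -0.6]
gripper_width: 47.0
```

>>> jog_arm(moves=[[[0, 0, -0.5, 0, 0, 0, 0.4], [0, 0, -1.5, 0, 0, 0, 0.4], [0, 0, -3, 0, 0, 0, 0.4], [0, 0, -4, 0, 0, 0, 0.4], [0, 0, -2, 0, 0, 0, 0.4], [0, 0, 0, 0, 0, 0, 0.4], [0, 0, 0, 0, 0, 0, 0.4]]])

```text
time: 23.5
eef_pos: [460.7, -64.3, 183.9]
orientation: [0.0, 1.0, -0.0, -0.0]
contact_force: [-0.1, 0.2, -2.4]
gripper_width: 46.6
```

```bash
python3 ws.py w13;python3 nxt.py 552.5 373 200
```

```text
[460.7 -64.3 183.9] [ 1.e-04  1.e+00 -0.e+00 -5.e-04] 46.56054091087884 [-0.12  0.33  0.21  2.04 -0.1   0.78  1.72]
[(40, 189), (43, 95), (44, 1403), (45, 3616), (46, 1803), (47, 257), (63, 281), (64, 1575), (65, 2049), (66, 509)]
64.7 4470 65.1 [460.7 -60.6  30.5]
shift cm [-9.16 43.74 -1.65] turn deg [-0.01 -0.08 -0.03] w 46.8 J [-0.12  0.33  0.21  2.04 -0.1   0.78  1.72]
```

View pics/w13.png

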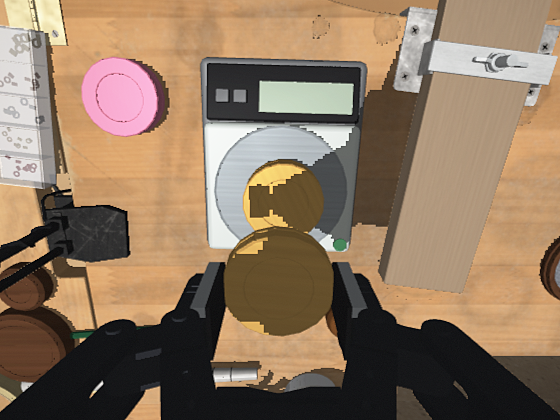

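The 200 g disc is held at (279,280) and only the 500 g remains on the pan. Carry to case_200.

>>> jog_arm(moves=[[[-1, 4.7, -1, 0, 0, 0, 0.4], [-1, 4.7, 0, 0, 0, 0, 0.4], [-1, 4.7, 0, 0, 0, 0, 0.4], [-1, 4.7, 0, 0, 0, 0, 0.4], [-1, 4.7, 0, 0, 0, 0, 0.4], [-1, 4.7, 0, 0, 0, 0, 0.4], [-1, 4.7, 0, 0, 0, 0, 0.4], [-1, 4.7, 0, 0, 0, 0, 0.4], [-1, 4.6, 0, 0, 0, 0, 0.4], [0, 0, 0, 0, 0, 0, 0.4], [0, 0, 0, 0, 0, 0, 0.4]]])

```text
time: 24.65
eef_pos: [549.2, 369.9, 171.6]
orientation: [0.004, 1.0, -0.006, -0.012]
contact_force: [0.2, -1.4, -2.0]
gripper_width: 47.0
```

```bash
python3 wc.py w14;python3 nxt.py 552.5 373 40
```

```text
[[0.01, 0.96, 0.29, 472.0], [1.0, -0.0, -0.01, 371.65], [-0.01, 0.29, -0.96, 315.36]]
0.76 [281.  47.] 2262 med [424.3 367.8   9.3] rim fit [417.  365.5  26.8] zmax 11.9
0.75 [147.  36.] 2215 med [420.4 257.2   9.4] rim fit [418.2 255.1  23.9] zmax 11.8
0.64 [284. 192.] 4849 med [551.6 373.2   6.9] rim fit [552.  373.3  35.6] zmax 11.3
0.58 [146. 187.] 7514 med [545.4 249.    6.9] rim fit [546.2 250.6  43.9] zmax 13.6
shift cm [-0.7   0.49 13.2 ] turn deg [-0.61 -1.43 -0.51] w 46.9 J [-0.75  0.62  0.15  1.53 -0.11  1.02  1.  ]
```

>>> jog_arm(moves=[[[-0.6, 0.3, 0, -0.6, -1.4, -0.5, 0.4], [0, 0, 3, 0, 0, 0, 0.4], [0, 0, 4, 0, 0, 0, 0.4], [0, 0, 3.5, 0, 0, 0, 0.4], [0, 0, 1, 0, 0, 0, 0.4], [0, 0, 0, 0, 0, 0, 0.4], [0, 0, 0, 0, 0, 0, 0.4]]])

```text
time: 25.45
eef_pos: [558.4, 362.8, 56.1]
orientation: [0.006, 1.0, -0.001, 0.002]
contact_force: [0.6, -0.7, -2.6]
gripper_width: 46.9
```

```bash
python3 nxt.py 552 373.2 12
```

```text
shift cm [0.66 1.04 4.41] turn deg [-0.09  0.19 -0.67] w 46.9 J [-0.72  0.74  0.13  1.65 -0.12  0.75  1.02]
```

>>> jog_arm(moves=[[[0.6, 1.0, 0.5, -0.1, 0.2, -0.7, 0.4], [0, 0, 1.2, 0, 0, 0, 0.4], [0, 0, 0.8, 0, 0, 0, 0.4], [0, 0, 0, 0, 0, 0, 0.4], [0, 0, 0, 0, 0, 0, 0.4]]])

```text
time: 25.95
eef_pos: [554.1, 375.6, 33.8]
orientation: [-0.001, 1.0, 0.002, 0.003]
contact_force: [-0.0, 0.1, -1.7]
gripper_width: 46.8
```

```bash
python3 nxt.py 552 373.2 12
```

```text
shift cm [ 0.23 -0.25  2.18] turn deg [0.28 0.29 0.11] w 46.8 J [-0.73  0.77  0.12  1.66 -0.13  0.71  1.02]
```

>>> jog_arm(moves=[[[0.2, -0.25, 1, 0.3, 0.3, 0.1, 0.4], [0, 0, 0.8, 0, 0, 0, 0.4], [0, 0, 0.1, 0, 0, 0, 0.4], [0, 0, 0, 0, 0, 0, 0.4], [0, 0, 0, 0, 0, 0, 0.4]]])

```text
time: 26.45
eef_pos: [552.2, 372.5, 12.9]
orientation: [0.0, 1.0, -0.001, -0.0]
contact_force: [0.4, 0.7, -2.0]
gripper_width: 47.0
```

```bash
python3 nxt.py 552 373.2 12
```

```text
shift cm [0.02 0.07 0.09] turn deg [-0.07 -0.04 -0.02] w 47.0 J [-0.73  0.8   0.11  1.67 -0.13  0.68  1.02]
```

>>> jog_arm(moves=[[[0, 0, 0.1, 0, 0, 0, 0.4], [0, 0, 0, 0, 0, 0, 0.4], [0, 0, 0, 0, 0, 0, 0.6], [0, 0, 0, 0, 0, 0, 0.72], [0, 0, 0, 0, 0, 0, 0.72], [0, 0, 0, 0, 0, 0, 0.72], [0, 0, -1, 0, 0, 0, 0.72], [0, 0, -3, 0, 0, 0, 0.9], [0, 0, -5, 0, 0, 0, 0.9], [0, 0, -5, 0, 0, 0, 0.9], [0, 0, 0, 0, 0, 0, 0.9]]])

```text
time: 27.55
eef_pos: [552.9, 372.7, 160.0]
orientation: [0.0, 1.0, -0.0, 0.0]
contact_force: [-0.0, -0.0, -0.6]
gripper_width: 76.9
```

```bash
python3 chk.py w15 552,373,25,13
```

```text
552,373,25,13 2626 circle [552.3 372.7  24.3] top z 18.9 slope [-0.001  0.002]
```

View pics/w15.png

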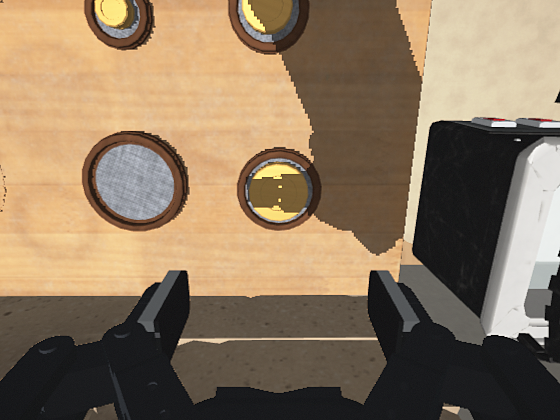

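The 200 g disc is seated and level at (280,192). Finally, the 500 g disc.

>>> jog_arm(moves=[[[0.8, -4.6, -2, 0, 0, 0, 0.9], [1, -4.6, -1, 0, 0, 0, 0.9], [1, -4.6, 0, 0, 0, 0, 0.9], [1, -4.6, 0, 0, 0, 0, 0.9], [1, -4.6, 0, 0, 0, 0, 0.9], [1, -4.6, 0, 0, 0, 0, 0.9], [1, -4.6, 0, 0, 0, 0, 0.9], [1, -4.6, 0, 0, 0, 0, 0.9], [1, -4.6, 0, 0, 0, 0, 0.9], [0, 0, 0, 0, 0, 0, 0.9], [0, 0, 0, 0, 0, 0, 0.9]]])

```text
time: 28.7
eef_pos: [454.2, -54.7, 182.3]
orientation: [-0.001, 1.0, -0.002, -0.006]
contact_force: [0.2, 0.3, -0.0]
gripper_width: 76.7
```

```bash
python3 ws.py w16; python3 nxt.py 462.5 -61 80
```

```text
[454.2 -54.7 182.3] [-6.0e-04  1.0e+00 -1.8e-03 -5.9e-03] 76.66761347797163 [-0.13  0.33  0.2   2.05 -0.08  0.78  1.69]
[(40, 153), (43, 132), (44, 1644), (45, 3981), (46, 1922), (47, 311), (63, 300), (64, 1776), (65, 2215), (66, 590)]
64.7 4937 65.1 [462.2 -60.7  31.4]
shift cm [-0.96 -0.57 10.22] turn deg [-0.24 -0.69  0.08] w 76.8 J [-0.13  0.33  0.2   2.05 -0.08  0.78  1.69]
```

>>> jog_arm(moves=[[[-0.8, -0.5, 0, -0.2, -0.6, 0, 0.9], [0, 0, 0, 0, 0, 0, 0.9], [0, 0, 2.5, 0, 0, 0, 0.9], [0, 0, 3.5, 0, 0, 0, 0.9], [0, 0, 2, 0, 0, 0, 0.9], [0, 0, 0, 0, 0, 0, 0.9], [0, 0, 0, 0, 0, 0, 0.9]]])

```text
time: 29.45
eef_pos: [466.7, -53.0, 99.8]
orientation: [-0.007, 1.0, 0.001, 0.001]
contact_force: [0.7, 1.2, -1.0]
gripper_width: 77.0
```

```bash
python3 nxt.py 462.3 -60.9 50
```

```text
shift cm [ 0.46 -0.8   4.97] turn deg [0.09 0.13 0.81] w 77.0 J [-0.09  0.47  0.15  2.13 -0.13  0.55  1.74]
```

>>> jog_arm(moves=[[[0.4, -0.8, 0, 0.1, 0.1, 0.8, 0.9], [0, 0, 1, 0, 0, 0, 0.9], [0, 0, 0.8, 0, 0, 0, 0.9], [0, 0, 0, 0, 0, 0, 0.9], [0, 0, 0, 0, 0, 0, 0.9]]])

```text
time: 29.95
eef_pos: [464.5, -61.3, 83.0]
orientation: [0.0, 1.0, -0.0, 0.003]
contact_force: [0.6, 0.5, 0.3]
gripper_width: 76.6
```

```bash
python3 nxt.py 462.3 -60.9 50; python3 ws.py w17
```

```text
shift cm [0.23 0.04 3.3 ] turn deg [-0.02  0.3  -0.01] w 76.6 J [-0.07  0.49  0.15  2.15 -0.14  0.5   1.76]
[464.5 -61.3  83. ] [ 1.0e-04  1.0e+00 -1.0e-04  2.6e-03] 76.55528320208046 [-0.07  0.49  0.15  2.15 -0.14  0.5   1.76]
[(40, 285), (43, 111), (44, 3293), (45, 9117), (46, 3813), (47, 553), (48, 61), (49, 53), (50, 61), (51, 65), (54, 51), (55, 47), (56, 56), (57, 50), (58, 59), (59, 54), (60, 51), (61, 63), (62, 69), (63, 584), (64, 4195), (65, 5439), (66, 1139), (93, 60), (94, 75), (95, 75), (96, 91), (97, 101), (98, 120), (99, 132), (100, 126), (101, 132), (102, 140), (103, 164), (104, 145), (105, 158), (106, 140), (107, 185), (108, 155), (109, 175), (110, 177)]
103.5 882 103.7 [ 463.4 -106.4    9.1]
64.7 11468 65.1 [462.1 -60.9  31.6]
```

View pics/w17.png

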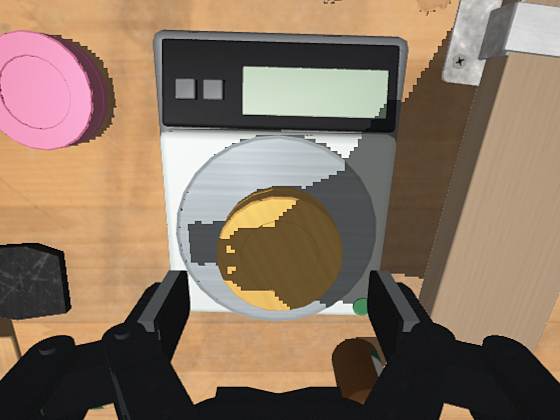

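>>> jog_arm(moves=[[[0.2, 0, 1, 0, 0.3, 0, 0.9], [0, 0, 1.2, 0, 0, 0, 0.9], [0, 0, 0.8, 0, 0, 0, 0.9], [0, 0, 0.2, 0, 0, 0, 0.9], [0, 0, 0, 0, 0, 0, 0.9]]])

```text
time: 30.5
eef_pos: [462.5, -61.1, 48.9]
orientation: [-0.0, 1.0, -0.0, -0.0]
contact_force: [-0.3, -0.5, -0.2]
gripper_width: 76.9
```

```bash
python3 nxt.py 462.1 -60.9 50
```

```text
shift cm [ 0.04  0.02 -0.11] turn deg [-0.01 -0.01  0.01] w 76.9 J [-0.05  0.55  0.12  2.18 -0.16  0.42  1.77]
```

>>> jog_arm(moves=[[[0, 0, -0.1, 0, 0, 0, 0.75], [0, 0, 0, 0, 0, 0, 0.6], [0, 0, 0, 0, 0, 0, 0.5], [0, 0, 0, 0, 0, 0, 0.5], [0, 0, 0, 0, 0, 0, 0.5], [0, 0, 0, 0, 0, 0, 0.5]]])

```text
time: 31.1
eef_pos: [462.5, -61.0, 51.0]
orientation: [-0.0, 1.0, 0.0, 0.0]
contact_force: [-1.3, 0.7, -1.2]
gripper_width: 61.5
```

>>> jog_arm(moves=[[[0, 0, -0.5, 0, 0, 0, 0.5], [0, 0, -1.5, 0, 0, 0, 0.5], [0, 0, -3, 0, 0, 0, 0.5], [0, 0, -4, 0, 0, 0, 0.5], [0, 0, -3, 0, 0, 0, 0.5], [0, 0, 0, 0, 0, 0, 0.5], [0, 0, 0, 0, 0, 0, 0.5]]])

```text
time: 31.8
eef_pos: [460.1, -61.0, 174.2]
orientation: [-0.0, 1.0, -0.0, -0.003]
contact_force: [0.4, -0.3, -5.2]
gripper_width: 61.2
```

```bash
python3 ws.py w18;python3 nxt.py 545.5 250 200
```

```text
[460.1 -61.  174.2] [-1.0e-04  1.0e+00 -0.0e+00 -2.8e-03] 61.246698415772 [-0.12  0.35  0.2   2.05 -0.1   0.76  1.71]
[(40, 148), (45, 336), (46, 3391), (47, 5000), (48, 1568), (49, 175)]
shift cm [-8.52 31.11 -2.66] turn deg [-0.01 -0.34 -0.  ] w 61.4 J [-0.12  0.35  0.2   2.05 -0.1   0.76  1.71]
```

View pics/w18.png

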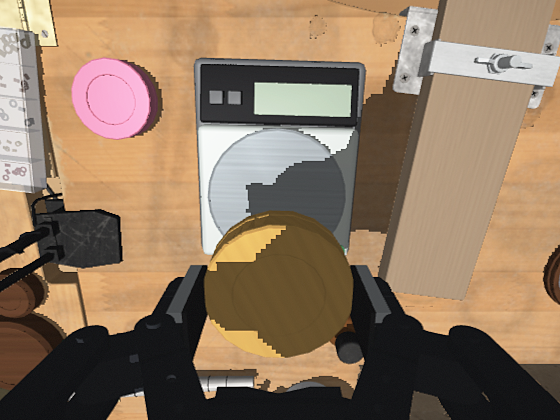

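The pan is empty and the 500 g disc is held at (279,284). Carry to case_500.

>>> jog_arm(moves=[[[0, 2, -2, 0, 0, 0, 0.5], [-1.2, 4.2, -1, 0, 0, 0, 0.5], [-1.2, 4.2, 0, 0, 0, 0, 0.5], [-1.2, 4.2, 0, 0, 0, 0, 0.5], [-1.2, 4.2, 0, 0, 0, 0, 0.5], [-1.2, 4.2, 0, 0, 0, 0, 0.5], [-1.2, 4.2, 0, 0, 0, 0, 0.5], [-0.8, 3, 0, 0, 0, 0, 0.5], [0, 0, 0, 0, 0, 0, 0.5], [0, 0, 0, 0, 0, 0, 0.5]]])

```text
time: 32.85
eef_pos: [535.5, 250.0, 182.7]
orientation: [0.002, 1.0, -0.005, -0.017]
contact_force: [0.6, 0.1, -4.5]
gripper_width: 61.2
```

```bash
python3 wc.py w19;python3 nxt.py 545.5 250 40
```

```text
[[0.0, 0.96, 0.28, 459.65], [1.0, -0.0, -0.01, 251.12], [-0.01, 0.28, -0.96, 327.17]]
0.86 [273.  56.] 2160 med [418.6 251.    9.4] rim fit [417.7 252.4  23.8] zmax 11.9
0.83 [278. 191.] 4609 med [534.6 248.9   7. ] rim fit [539.1 248.5  38.2] zmax 13.8
0.81 [390. 193.] 2355 med [548.2 364.5   9.7] rim fit [552.5 370.6  36.6] zmax 11.9
0.79 [397.  54.] 2784 med [416.3 359.9   9.8] rim fit [414.5 363.   30. ] zmax 12.3
shift cm [-1.48  0.19 14.29] turn deg [-0.5  -1.92 -0.34] w 61.3 J [-0.6   0.52  0.15  1.7  -0.1   0.96  1.15]
```

>>> jog_arm(moves=[[[-0.9, 0, 0, -0.5, -1.8, -0.3, 0.5], [0, 0, 0, 0, 0, 0, 0.5], [0, 0, 3, 0, 0, 0, 0.5], [0, 0, 4, 0, 0, 0, 0.5], [0, 0, 3, 0, 0, 0, 0.5], [0, 0, 1, 0, 0, 0, 0.5], [0, 0, 0, 0, 0, 0, 0.5], [0, 0, 0, 0, 0, 0, 0.5]]])

```text
time: 33.75
eef_pos: [544.9, 240.8, 71.7]
orientation: [0.006, 1.0, -0.001, -0.002]
contact_force: [0.9, 1.0, -4.5]
gripper_width: 61.4
```

```bash
python3 nxt.py 545.5 249.8 13
```

```text
shift cm [-0.07  0.92  5.87] turn deg [-0.13 -0.18 -0.71] w 61.4 J [-0.57  0.64  0.12  1.83 -0.12  0.68  1.18]
```

>>> jog_arm(moves=[[[0, 0.9, 0.5, -0.1, -0.2, -0.7, 0.5], [0, 0, 1.5, 0, 0, 0, 0.5], [0, 0, 1, 0, 0, 0, 0.5], [0, 0, 0, 0, 0, 0, 0.5], [0, 0, 0, 0, 0, 0, 0.5]]])

```text
time: 34.25
eef_pos: [548.4, 253.9, 46.0]
orientation: [-0.001, 1.0, 0.003, 0.004]
contact_force: [0.8, -0.1, -4.4]
gripper_width: 61.5
```

```bash
python3 nxt.py 545.5 249.8 13
```

```text
shift cm [ 0.32 -0.43  3.3 ] turn deg [0.3  0.51 0.14] w 61.5 J [-0.58  0.68  0.11  1.84 -0.12  0.62  1.18]
```

>>> jog_arm(moves=[[[0.3, -0.4, 0.5, 0.3, 0.5, 0.1, 0.5], [0, 0, 1, 0, 0, 0, 0.5], [0, 0, 0.4, 0, 0, 0, 0.5], [0, 0, 0, 0, 0, 0, 0.5], [0, 0, 0, 0, 0, 0, 0.5]]])

```text
time: 34.75
eef_pos: [545.9, 249.8, 26.5]
orientation: [-0.0, 1.0, 0.0, 0.0]
contact_force: [-0.4, 0.4, -4.9]
gripper_width: 61.2
```

```bash
python3 nxt.py 545.5 249.8 13
```

```text
shift cm [ 0.04 -0.01  1.35] turn deg [0.02 0.05 0.02] w 61.2 J [-0.57  0.71  0.11  1.85 -0.12  0.59  1.18]
```

>>> jog_arm(moves=[[[0, 0, 0.8, 0, 0, 0, 0.5], [0, 0, 0.4, 0, 0, 0, 0.5], [0, 0, 0, 0, 0, 0, 0.5], [0, 0, 0, 0, 0, 0, 0.5]]])

```text
time: 35.15
eef_pos: [546.0, 249.9, 13.5]
orientation: [-0.0, 1.0, 0.0, 0.0]
contact_force: [-0.1, 0.2, -4.3]
gripper_width: 61.2
```

```bash
python3 nxt.py 545.5 249.8 13
```

```text
shift cm [ 0.05 -0.01  0.05] turn deg [0.02 0.06 0.02] w 61.2 J [-0.57  0.73  0.1   1.86 -0.13  0.56  1.18]
```

>>> jog_arm(moves=[[[0, 0, 0.1, 0, 0, 0, 0.5], [0, 0, 0, 0, 0, 0, 0.5], [0, 0, 0, 0, 0, 0, 0.75], [0, 0, 0, 0, 0, 0, 0.9], [0, 0, 0, 0, 0, 0, 0.9], [0, 0, 0, 0, 0, 0, 0.9], [0, 0, -1, 0, 0, 0, 0.9], [0, 0, -3, 0, 0, 0, 0.9], [0, 0, -5, 0, 0, 0, 0.9], [0, 0, -5, 0, 0, 0, 0.9], [0, 0, -3, 0, 0, 0, 0.9], [0, 0, 0, 0, 0, 0, 0.9]]])

```text
time: 36.35
eef_pos: [546.9, 249.9, 194.1]
orientation: [0.0, 1.0, 0.001, 0.003]
contact_force: [0.5, 0.6, -0.7]
gripper_width: 76.9
```

```bash
python3 chk.py w20 546,250,32,20 552,373,25,13 412.3,365,18.5,12 415,253.5,12,14
python3 - <<'E'
from h import *
p=arm.capture("scene");cv2.imwrite("pics/s2.png",cv2.resize(p["color"][130:370,140:480],None,fx=2.3,fy=2.3))
w=pts(p);m=arm.outline_of(p,"scale_pan")[0]["region"];print("pan z",np.nanmedian(w[m],0))
b=arm.outline_of(p,"flux_bottle")[0]["region"];print("bottle",np.nanmedian(w[b],0))
E
```

```text
546,250,32,20 3684 circle [546.  250.2  31.2] top z 25.9 slope [-0.001  0.001]
552,373,25,13 2149 circle [552.2 371.8  24.4] top z 19.1 slope [-0.001  0.   ]
412.3,365,18.5,12 1711 circle [413.4 363.9  17.7] top z 18.2 slope [ 0.    -0.001]
415,253.5,12,14 737 circle [416.1 253.5  11.3] top z 20.0 slope [ 0.002 -0.006]
pan z [458.15261248 -65.55916321  46.95901259]
bottle [571.62720437 -10.32727516  41.72926859]
```

View pics/w20.png

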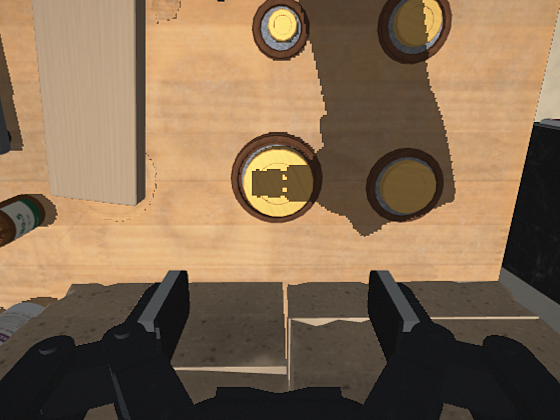

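View pics/s2.png

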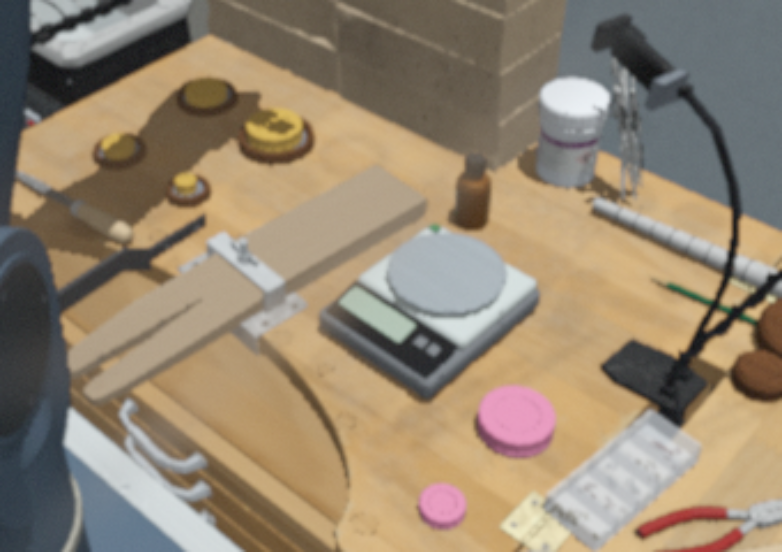

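All four discs lie in their cases, the pan is empty and up, and the bottle is where it was. Handing in.

```bash
python3 -c "
from station import arm
print(arm.close_job())"
```

```text
the job is handed in; nothing more can be done
None
```

All four weights were moved from the pan to their own cases in order (50, 100, 200, 500 g), and the job was handed in at about 36.5 s of the 128 s allowed. No verdict was reported.

- **Discs:** The last wrist picture showed each disc level (measured slope at most 0.006) and seated about 1–2 mm from its case's centre. Measured tops were 20.0, 18.2, 19.1 and 25.9 mm for the 50, 100, 200 and 500 g. Each is about 1 mm below the expected height; the camera read a similar 1 mm low throughout.
- **Pan and bottle:** The last scene picture showed the pan empty and up. The bottle was upright and unmoved to within about 1–3 mm of measurement noise. The pink look-alikes were not touched.
- **One mistake:** The first grasp of the 200 g disc closed about 3 mm too high, because I had the sign of the finger swing wrong. The fingertips rested briefly on the disc with about 3 N; I lifted, found the stack undisturbed, and regrasped it lower.
- **Thin grip:** The same error meant the 100 g disc was carried with only about 3 mm of pad contact, but it did not slip.
- **Width reading:** The gripper's width reading ran 3–4 mm below the true disc diameters throughout.

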